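# Balance a hung stone jar with the sliding poise

### The job

The jar of stones hanging from the short arm of the beam balance is not yet in balance. Slide the brass poise along the long arm until the beam hangs level by itself, its red tip opposite the green band on the white post, and let go. Leave the spare jar standing beside the balance where it is.

Things in the scene. Friction and masses are not known exactly. Their poses are not given: they have to be found in the camera images.
- balance: Beam balance fixed on the desk; dark base plate 70 x 370 mm, top 14 mm above the desk; aluminium pillar 165 mm high. Origin on the desk under the pivot; +y along the long arm, z up. Beam 8 mm wide, 12 mm high, pivot 150 mm above the desk, red tip 255 mm out. White index post 265 mm out, 186 mm high, green band (20 mm) centred at 150 mm. Jar of unknown weight hung fast 90 mm out on the short arm.
- beam (a joint): Beam tilt, rad: 0 level, positive with the long (poise) arm up; stops at -0.12 and 0.12. Starts at -0.12: poise too far out. A soft spring and the low-hung jar make the free beam settle within 1 s at a tilt proportional to the poise's error: 10 mm of poise travel changes it by 0.033 rad, towards the pivot raises it. Touching the poise disturbs it. Balance point 75 to 150 mm from the pivot.
- poise_grip (a point): Centre of the brass poise's grip knob, an upright cylinder 24 mm across, 34 mm tall; 36 mm above the beam's centre line, so 186 mm above the desk when level. The poise's block below (28 mm across the beam, 24 along, 32 high) tops out 20 mm below this point. Slides 60 to 215 mm from the pivot with 0.7 N friction, stays where left; starts 185 to 210 mm out. Its y axis runs along the beam.
- spare_jar: Loose clear jar of stones with a black cap, 39 mm across, 43 mm high, standing on the desk on the far side (+x) of the balance; origin at the centre of its underside.

How it is judged:
By the outcome, as a careful person would: the job done as asked, in the order asked, and still so for the second after the job is handed in, with the robot touching nothing.
It also fails if it takes over 56 s, if anything falls off the work surface, if the arm or the gripper's body presses on something with over 40 N, if the wrist force passes 120 N, or if a joint passes its speed limit or range.

### The arm

A 6-joint arm with a two-finger parallel gripper is mounted at the origin on a cart in front of the work surface, level with it; the furniture and walls round the work are solid. World frame = base frame: x ahead of the robot, y to its left, z up, the work surface at z = 0. Lengths are in m, angles in rad, forces in N, time in s.
With the tool pointing down it reaches from about 0.35 to 0.875 m from the base axis. Payload 4.2 kg.
Tool frame: the origin (TCP) lies midway between the tips of the shut fingers; the grasp point (between the pads) lies robot.pinch_z behind it (robot.pinch_z is the distance from the TCP to the grasp point, in m); z points along the fingers, y is the direction in which the jaws open and shut (so a half turn about z gives the same grasp; the last joint's range is limited). The gripper opens to 85 mm and grips with 20 to 120 N. Pads are 22 mm wide; open, the fingers measure 114 mm over their backs; the gripper's body (76 mm by 85 mm) begins 54 mm behind the grasp point. The pads swing forward as they close: fully open they stand 13 mm farther back than shut.
Start: joints at [1.497, 0.385, 0.008, 0, -1.194, -0.259], TCP at [0.204, 0.591, 0.231] pointing down, gripper open.
Joint ranges: [-3.14, 3.14], [-1.21, 2.06], [-1.07, 1.41], [-3.16, 2.05], [-2.99, -0.16], [-3.1, 3.1]. Speed limits (rad/s): [2.79, 2.79, 3.14, 3.14, 3.14, 3.14].

### API

Orientations are given as [roll, pitch, yaw] about the fixed x, y, z axes, in that order (R = Rz(yaw) Ry(pitch) Rx(roll)).
In Python, from plant import robot gives the robot as it stands.
- The arm moves only by the tool step_arm, never from a script. Its argument "plan" is a list of rows, each an object with "dp": the shift along the tool's x, y, z in cm, a list of three; "spin": the turn about the tool's z in rad; "jaw": the opening in per cent of the stroke, from 0 (shut) to 100 (fully open). In form: [{"dp": [x, y, z], "spin": spin, "jaw": jaw}, ...]. A call has 1 to 5 rows; each row is the pose to reach, as a shift and turn from the pose commanded when the call began, along the tool's axes at that moment; what a row does not reach only later rows make up. A row lasts 1/10 s, in which the tool goes at most 50 mm and 8.59 degrees, less where a joint would pass 70% of its speed; a pose out of reach is approached as far as the arm can. A call with a gripper value outside its range is refused whole. The fingers move at their own pace and stop on an object; "force" is the grip in N (left out, the last holds). Time passes only in rows, so rows that repeat a pose let the fingers close. It gives the time, the measured TCP pose, the force and the opening at its end, in the units of the state.
- robot.get_obs(): the state, without advancing time (a new reading comes with each control period).
- robot.camera(name): name is "scene" or "top"; returns the picture (384x512x3 uint8, red, green, blue); there is no depth.
- robot.calibration(name): a dict with "fx", "fy", "cx", "cy" (pixels), "extrinsics" (4x4, takes a point from world to camera coordinates). Camera axes: x right, y up, looking along -z (the intrinsics and any distortion apply to the point x, -y, -z); pixel columns grow to the right and rows downward; lengths in m; the calibration is good to about 2 mm. A picture is of the moment at which its call begins. calibration takes no time and is no camera call.
- robot.close_job(): hands the job in, once; it reports no verdict.
Trained networks look in the newest picture that a camera, given by its name, has taken for a name from the list of things; names that differ only in an ending like _2 or _b are one class to them, and where a whole thing is asked for, a point or a joint stands for the part that bears it (a point fixed in the world has none). Each returns a list of dicts, best first, with "confidence" (0 to 1); they miss things now and then, are a little off and sometimes report something else, mostly with a low value. They report only what shows in the picture. A call takes as long as a camera call.
- robot.search_frame(label, camera): "at" ([x, y, z] in m, in the coordinates of the camera as it stood for that picture, good to about 4 mm: the middle of the surface that is visible of it).
- robot.spot_point(label, camera): "at" ([x, y, z] in m, in the coordinates of the camera as it stood for that picture, good to about 4 mm: a listed point, or the origin of a listed thing).
The state is a dict: "time": time; "joint_positions": joint angles; "qd": joint speeds; "joint_efforts": joint torques, N m; "ee_pos": TCP position; "eef_rot": TCP orientation; "force": force on the tool from outside, world axes, zero at the start; "torque": the same for the moment, N m; "gripper_width": opening from 0.0 (shut) to 1.0 (fully open).
Only numpy, scipy, OpenCV 4.12 (cv2) and the standard library are available. Lean on these libraries where they do the work, as an engineer would, in place of code of your own. Each camera call takes 0.05 s, during which the arm holds its last target. There are 200 camera calls.

## Working session

There is one attempt and no reset: what is moved stays moved. The work goes in short steps, Python scripts to look and compute and a tool call to move; the robot and the scene stay as the last step left them, time stands still between calls to the robot, and variables do not carry over. Pictures are saved under pics/ and viewed, about 8 in all and at most 12, crops included, and the job is handed in when it is done.

Besides the shell and the picture viewer there is one more tool, called as name([rows], argument=value, ...), one row to a line, values as JSON. step_arm: Moves the arm, as the interface text tells. Its arguments: {"type":"object","properties":{"plan":{"type":"array"},"force":{"type":"number"}},"required":["plan"]}

```bash
mkdir -p pics
cat > h.py <<'E'
from plant import robot
import numpy as np, cv2
from scipy.spatial.transform import Rotation as R
def snap(c,n):
    im=robot.camera(c); cv2.imwrite(f'pics/{n}.png',im[:,:,::-1]); return im
def w(c,p):
    E=np.array(robot.calibration(c)['extrinsics']); return np.round((np.linalg.inv(E)@np.r_[p,1])[:3],4)
def px(c,P):
    k=robot.calibration(c); q=(np.array(k['extrinsics'])@np.r_[P,1])[:3]
    return np.round([k['cx']+k['fx']*q[0]/-q[2], k['cy']+k['fy']*q[1]/q[2]],1)
E
python3 - <<'E'
from h import *
a=snap('scene','s0');b=snap('top','t0')
cv2.imwrite('pics/st0.png',cv2.resize(np.hstack([a,b])[:,:,::-1],(800,300)))
for c in('scene','top'):
  for l in('balance','poise_grip','spare_jar'):
    for r in robot.spot_point(l,c)[:2]: print(c,l,w(c,r['at']),round(r['confidence'],2), {k:v for k,v in r.items() if k not in('at','confidence')})
  print(robot.calibration(c))
o=robot.get_obs();print(o['time'],o['ee_pos'],o['eef_rot'],robot.pinch_z)
E
```

```text
scene balance [0.4946 0.0974 0.0061] 0.55 {}
scene poise_grip [0.4742 0.293  0.1673] 0.91 {}
scene spare_jar [5.719e-01 1.639e-01 1.000e-04] 0.58 {}
{'fx': 499.2135139159183, 'fy': 499.2135139159183, 'cx': 260.59182345820693, 'cy': 198.06743090788177, 'extrinsics': array([[ 0.89229885, -0.45116384, -0.01593573, -0.43007778],
       [ 0.34990956,  0.66887469,  0.65587342, -0.40210841],
       [-0.28524737, -0.59081116,  0.75470266, -0.68616719],
       [ 0.        ,  0.        ,  0.        ,  1.        ]])}
top balance [0.492  0.0999 0.0046] 0.64 {}
top poise_grip [0.4674 0.2897 0.1586] 0.75 {}
top spare_jar [ 0.5744  0.1628 -0.0069] 0.61 {}
{'fx': 405.25477157555514, 'fy': 405.25477157555514, 'cx': 260.86936201609035, 'cy': 189.60146983401646, 'extrinsics': array([[ 0.00367976, -0.99968124,  0.02497738,  0.13380743],
       [ 0.99067337,  0.00704651,  0.13607581, -0.55412258],
       [-0.13620844,  0.0242437 ,  0.99038351, -0.91641676],
       [ 0.        ,  0.        ,  0.        ,  1.        ]])}
0.4 [0.20413311 0.59061691 0.23113327] [ 3.14123737e+00 -1.06982479e-05 -3.32838517e-01] 0.0187
```

View pics/st0.png

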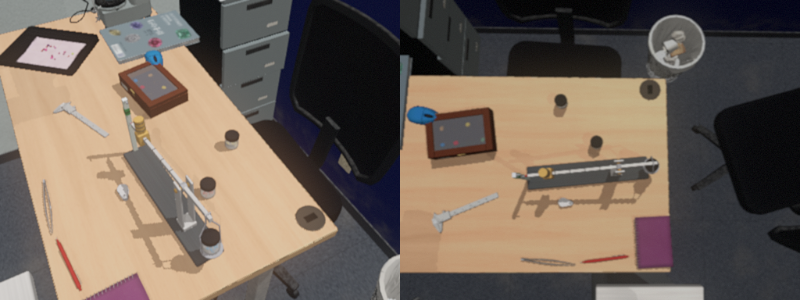

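View pics/s0.png

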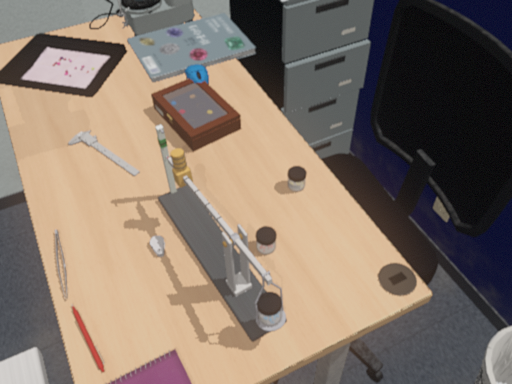

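The pictures show the beam along +y, with its low end at the post (scene 165,140) and the poise at scene (180,165). The spare jar is at scene (265,240), with a second jar behind it at (297,178). Next I'll measure the beam's yaw in a zoomed top view.

Run:
```python
from h import *
b=cv2.imread('pics/t0.png'); c=b[185:255,130:350]; cv2.imwrite('pics/t0c.png',cv2.resize(c,None,fx=3.6,fy=3.6,interpolation=cv2.INTER_CUBIC))
# project hypotheses
for psi in(0.08,0.114,.15):
  p=np.array([.493,.0985,0]);d=np.array([-np.sin(psi),np.cos(psi),0])
  print(psi,[((px('top',p+d*s+[0,0,z])-[130,185])*3.6).round() for s,z in((-.09,.16),(0,.165),(.2,.176),(.255,.12),(.265,.186))])
```

```text
0.08 [array([702.,  81.]), array([545.,  93.]), array([183., 118.]), array([105., 131.]), array([ 59., 126.])]
0.114 [array([702.,  76.]), array([545.,  93.]), array([184., 130.]), array([106., 146.]), array([ 60., 142.])]
0.15 [array([701.,  71.]), array([545.,  93.]), array([185., 143.]), array([108., 162.]), array([ 62., 160.])]
```

View pics/t0c.png

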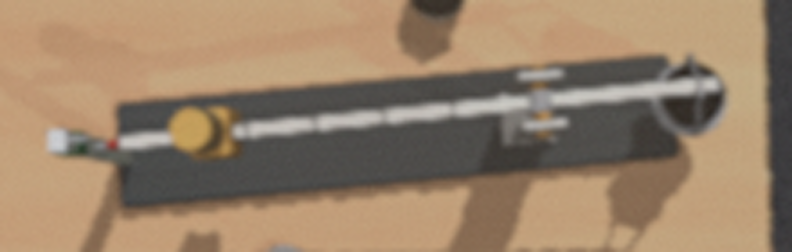

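step_arm([
  {"dp":[35,19.5,0],"spin":-0.433,"jaw":60},
  {"dp":[35,19.5,0],"spin":-0.433,"jaw":60},
  {"dp":[35,19.5,0],"spin":-0.433,"jaw":60},
  {"dp":[35,19.5,0],"spin":-0.433,"jaw":60},
  {"dp":[35,19.5,0],"spin":-0.433,"jaw":60},
])

```text
time: 0.9
ee_pos: [0.3718, 0.4028, 0.2316]
eef_rot: [-3.141, -0.0, 0.101]
force: [0.9, -0.5, -0.1]
gripper_width: 0.6
```

step_arm([
  {"dp":[8.8,12.1,0],"spin":0,"jaw":60},
  {"dp":[8.8,12.1,0],"spin":0,"jaw":60},
  {"dp":[8.8,12.1,0],"spin":0,"jaw":60},
  {"dp":[8.8,12.1,0],"spin":0,"jaw":60},
  {"dp":[8.8,12.1,0],"spin":0,"jaw":60},
])

```text
time: 1.4
ee_pos: [0.4711, 0.2917, 0.2313]
eef_rot: [-3.141, 0.0, 0.097]
force: [-0.3, 0.4, -0.7]
gripper_width: 0.596
```

Run:
```python
from h import *
a=snap('scene','s1');b=snap('top','t1')
cv2.imwrite('pics/st1.png',np.hstack([cv2.resize(a[90:290,110:310],(400,400)),cv2.resize(b[120:270,130:280],(400,400))])[:,:,::-1])
```

```text
(no output)
```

View pics/st1.png

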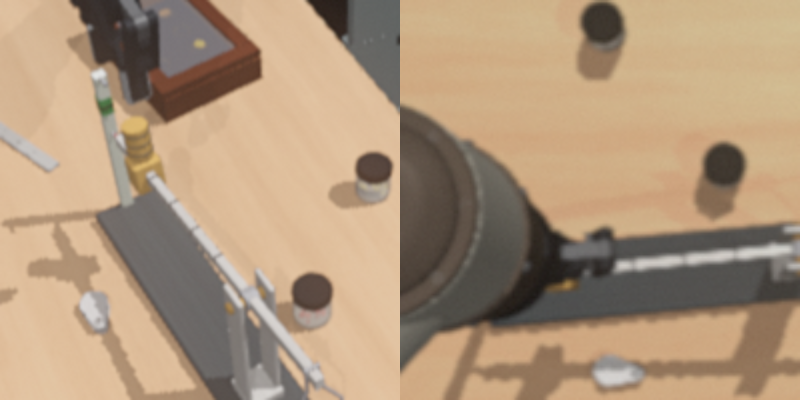

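The tips hang above and around the knob: left finger at crop (95,60), right at (140,95), poise knob at (138,130). I'll check the projection before going down.

Run:
```python
from h import *
f=lambda P:((px('scene',P)-[110,90])*2, (px('top',P)-[130,120])*400/150)
d=np.array([-.0998,.995,0])
print('knobtop',f([.471,.2925,.180]))
for s in(-.0255,.0255): print(s,f(np.array([.4711,.2917,.237])+d*s))
```

```text
knobtop (array([132.8, 127.2]), array([141.86666667, 268.53333333]))
-0.0255 (array([137.2,  94.8]), array([166.66666667, 259.73333333]))
0.0255 (array([109.8,  60.2]), array([ 92.        , 266.93333333]))
```

step_arm([
  {"dp":[0.2,0,4],"spin":0,"jaw":60},
  {"dp":[0.2,0,7.8],"spin":0,"jaw":60},
  {"dp":[0.2,0,7.8],"spin":0,"jaw":60},
])

```text
time: 1.8
ee_pos: [0.4687, 0.2918, 0.1484]
eef_rot: [3.135, 0.01, 0.102]
force: [-0.8, -1.0, 0.3]
gripper_width: 0.602
```

Run:
```python
from h import *
a=snap('scene','s2')
cv2.imwrite('pics/s2c.png',cv2.resize(a[90:240,110:310],(800,600))[:,:,::-1])
```

```text
(no output)
```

View pics/s2c.png

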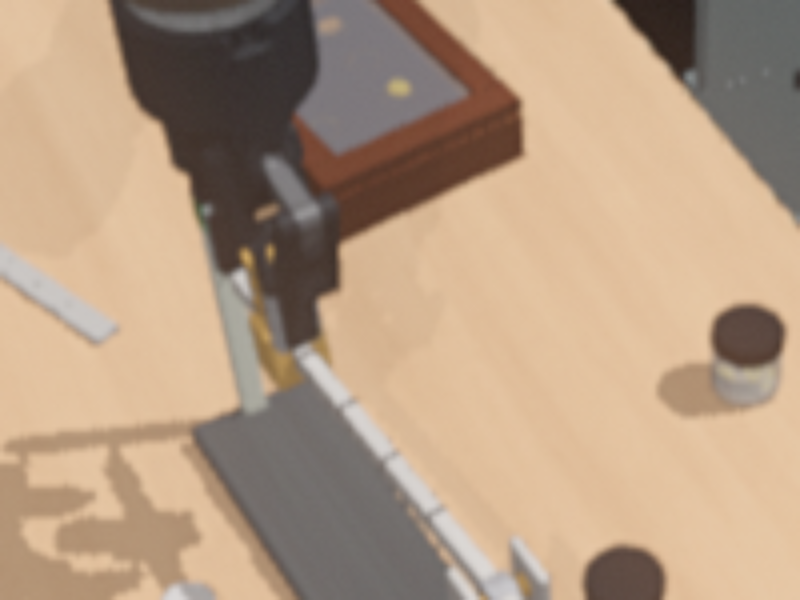

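The knob sits between the fingers (crop 265,270), clear of the beam, and the force is small. I'll narrow the jaws and push inward.

step_arm([
  {"dp":[0.2,0,-0.8],"spin":0,"jaw":40},
  {"dp":[0.2,1.0,-1.0],"spin":0,"jaw":40},
  {"dp":[0.2,2.2,-1.2],"spin":0,"jaw":40},
  {"dp":[0.2,3.4,-1.2],"spin":0,"jaw":40},
  {"dp":[0.2,4.5,-1.2],"spin":0,"jaw":40},
])

```text
time: 2.35
ee_pos: [0.4793, 0.2473, 0.1663]
eef_rot: [-3.14, -0.001, 0.1]
force: [0.3, 1.1, 0.6]
gripper_width: 0.401
```

step_arm([
  {"dp":[0,0,0],"spin":0,"jaw":40},
  {"dp":[0,-0.5,0],"spin":0,"jaw":40},
  {"dp":[0,-0.5,0],"spin":0,"jaw":40},
  {"dp":[0,-0.5,0],"spin":0,"jaw":40},
  {"dp":[0,-0.5,0],"spin":0,"jaw":40},
])

```text
time: 2.85
ee_pos: [0.4783, 0.2536, 0.165]
eef_rot: [3.141, 0.0, 0.101]
force: [-0.2, -0.8, 0.5]
gripper_width: 0.4
```

Run:
```python
from h import *
for i in range(6): robot.camera('top')
a=snap('scene','s3');b=snap('top','t3')
cv2.imwrite('pics/st3.png',np.hstack([cv2.resize(a[100:300,120:320],(400,400)),cv2.resize(b[140:290,130:280],(400,400))])[:,:,::-1])
p=np.array([.4905,.0995,.15]);d=np.array([-.0998,.995,0])
for t in(-.12,-.06,0,.06,.12): 
  P=p+d*.255*np.cos(t)+[0,0,.255*np.sin(t)];print(t,(px('scene',P)-[120,100])*2)
for n in 's0','s3':
  im=cv2.imread(f'pics/{n}.png').astype(int)[100:230,130:200]; m=(im[:,:,2]>1.6*im[:,:,1])&(im[:,:,2]>1.6*im[:,:,0])&(im[:,:,2]>80)
  print(n,[(x+130,y+100) for y,x in np.argwhere(m)][:12])
print(robot.get_obs()['time'],robot.get_obs()['ee_pos'])
```

```text
-0.12 [ 94.2 117.2]
-0.06 [ 91.  104.6]
0 [88.  92.2]
0.06 [85.6 80. ]
0.12 [83.4 68.2]
s0 [(np.int64(157), np.int64(100)), (np.int64(158), np.int64(100)), (np.int64(159), np.int64(100)), (np.int64(160), np.int64(100)), (np.int64(161), np.int64(100)), (np.int64(162), np.int64(100)), (np.int64(163), np.int64(100)), (np.int64(164), np.int64(100)), (np.int64(165), np.int64(100)), (np.int64(158), np.int64(101)), (np.int64(159), np.int64(101)), (np.int64(160), np.int64(101))]
s3 [(np.int64(199), np.int64(128)), (np.int64(199), np.int64(129)), (np.int64(199), np.int64(130)), (np.int64(199), np.int64(131)), (np.int64(199), np.int64(132)), (np.int64(199), np.int64(137))]
3.25 [0.47842846 0.2533792  0.1653068 ]
```

View pics/st3.png

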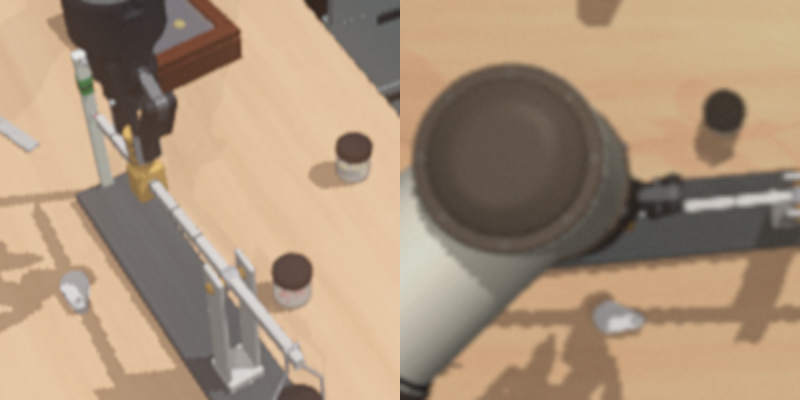

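The tip is still at the low stop (crop 95,118; level would be about 88,92), and the poise slid to about 150 mm. I'll push 30 mm further.

step_arm([
  {"dp":[0,1.0,-0.3],"spin":0,"jaw":40},
  {"dp":[0,1.9,-0.3],"spin":0,"jaw":40},
  {"dp":[0,2.7,-0.3],"spin":0,"jaw":40},
  {"dp":[0,3.5,-0.3],"spin":0,"jaw":40},
  {"dp":[0,3.5,-0.3],"spin":0,"jaw":40},
])

```text
time: 3.75
ee_pos: [0.4819, 0.2172, 0.1684]
eef_rot: [3.141, 0.0, 0.099]
force: [-0.1, -0.0, 0.1]
gripper_width: 0.402
```

step_arm([
  {"dp":[0,-0.5,0],"spin":0,"jaw":40},
  {"dp":[0,-0.5,0],"spin":0,"jaw":40},
  {"dp":[0,-0.5,0],"spin":0,"jaw":40},
  {"dp":[0,-0.5,0],"spin":0,"jaw":40},
  {"dp":[0,-0.5,0],"spin":0,"jaw":40},
])

```text
time: 4.25
ee_pos: [0.4814, 0.2236, 0.1682]
eef_rot: [3.141, 0.0, 0.1]
force: [-0.0, -0.1, -0.5]
gripper_width: 0.4
```

Run:
```python
from h import *
for i in range(10): robot.camera('top')
a=snap('scene','s4')
cv2.imwrite('pics/s4c.png',cv2.resize(a[100:250,120:320],(800,600))[:,:,::-1])
print(robot.get_obs()['time'],robot.get_obs()['ee_pos'])
```

```text
4.8 [0.48144996 0.22350966 0.16830622]
```

View pics/s4c.png

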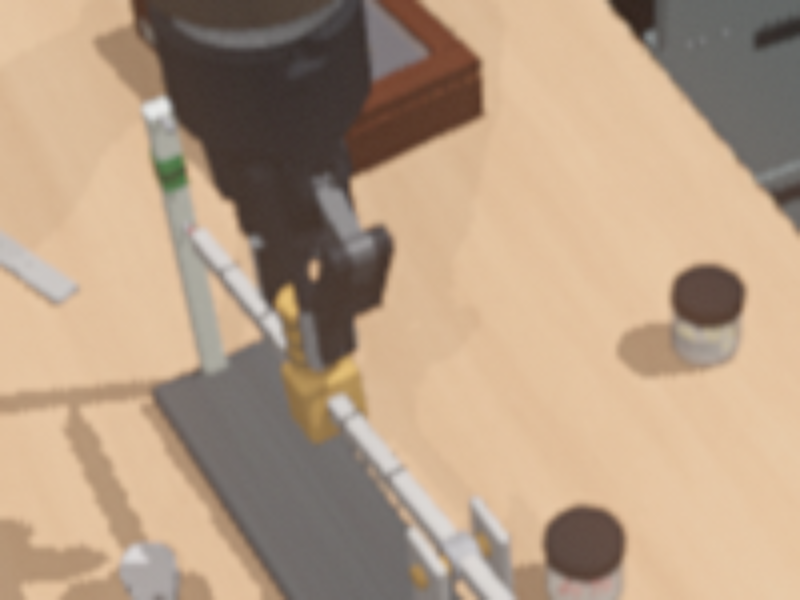

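The tip is still at the stop (crop 191,232), with the poise at about 120 mm. I'll go 20 mm more and add a numeric red-tip detector.

step_arm([
  {"dp":[0,0.9,-0.2],"spin":0,"jaw":40},
  {"dp":[0,1.6,-0.3],"spin":0,"jaw":40},
  {"dp":[0,2.2,-0.3],"spin":0,"jaw":40},
  {"dp":[0,2.6,-0.3],"spin":0,"jaw":40},
  {"dp":[0,2.6,-0.3],"spin":0,"jaw":40},
])

```text
time: 5.3
ee_pos: [0.4841, 0.1969, 0.1714]
eef_rot: [3.141, 0.0, 0.099]
force: [-0.2, -0.7, -0.6]
gripper_width: 0.404
```

step_arm([
  {"dp":[0,-0.5,0],"spin":0,"jaw":40},
  {"dp":[0,-0.5,0],"spin":0,"jaw":45},
  {"dp":[0,-0.5,0],"spin":0,"jaw":50},
  {"dp":[0,-0.5,0],"spin":0,"jaw":50},
  {"dp":[0,-0.5,0],"spin":0,"jaw":50},
])

```text
time: 5.8
ee_pos: [0.4835, 0.2027, 0.1712]
eef_rot: [3.141, 0.0, 0.1]
force: [0.5, -0.1, 0.1]
gripper_width: 0.499
```

```bash
cat >> h.py <<'E'
def tip(n):
    im=cv2.imread(f'pics/{n}.png').astype(float); b,g,r=[im[:,:,i] for i in range(3)]
    wd=np.zeros(r.shape); wd[125:166,157:173]=1
    s=np.clip((r-g)-0.5*np.clip(g-b,0,None)-12,0,None)*wd
    ys,xs=np.mgrid[:384,:512]; k=np.unravel_index(s.argmax(),s.shape)
    m=s*((abs(ys-k[0])<4)&(abs(xs-k[1])<4)); row=(m*ys).sum()/m.sum()
    return (round((m*xs).sum()/m.sum(),2),round(row,2),round(s.max(),1))
E
python3 - <<'E'
from h import *
for i in range(10): robot.camera('top')
a=snap('scene','s5')
for n in('s0','s3','s4','s5'): print(n,tip(n))
cv2.imwrite('pics/s5c.png',cv2.resize(a[100:250,120:320],(800,600))[:,:,::-1])
print(robot.get_obs()['time'],robot.get_obs()['ee_pos'])
E
```

```text
s0 (np.float64(167.53), np.float64(156.83), np.float64(22.5))
s3 (np.float64(167.68), np.float64(156.71), np.float64(22.0))
s4 (np.float64(167.83), np.float64(156.57), np.float64(22.0))
s5 (np.float64(166.93), np.float64(149.25), np.float64(12.0))
6.35 [0.48353948 0.20261642 0.17131757]
```

View pics/s5c.png

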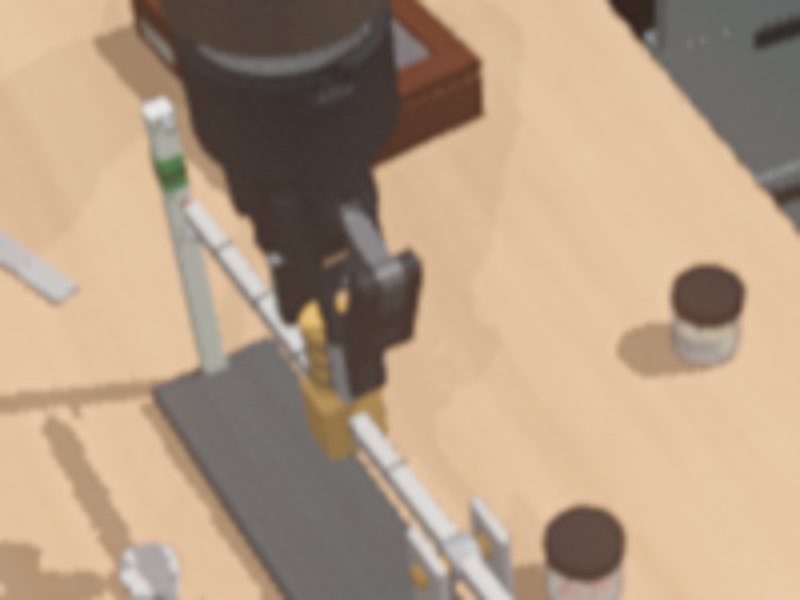

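The beam is now floating: tip at crop (186,203), so the tilt is about -0.05 and the poise error about 15 mm. I'll push about 16 mm.

step_arm([
  {"dp":[0,0.5,-0.2],"spin":0,"jaw":40},
  {"dp":[0,1.0,-0.3],"spin":0,"jaw":40},
  {"dp":[0,1.6,-0.3],"spin":0,"jaw":40},
  {"dp":[0,2.1,-0.3],"spin":0,"jaw":40},
  {"dp":[0,2.1,-0.3],"spin":0,"jaw":40},
])

```text
time: 6.85
ee_pos: [0.4856, 0.1809, 0.1744]
eef_rot: [3.141, 0.0, 0.099]
force: [0.8, 0.3, -0.2]
gripper_width: 0.398
```

step_arm([
  {"dp":[0,-0.5,0],"spin":0,"jaw":40},
  {"dp":[0,-0.5,0],"spin":0,"jaw":45},
  {"dp":[0,-0.5,0],"spin":0,"jaw":50},
  {"dp":[0,-0.5,0],"spin":0,"jaw":50},
  {"dp":[0,-0.5,0],"spin":0,"jaw":50},
])

```text
time: 7.35
ee_pos: [0.4851, 0.1868, 0.1742]
eef_rot: [3.141, 0.0, 0.1]
force: [1.0, -0.9, 0.5]
gripper_width: 0.501
```

Run:
```python
from h import *
for i in range(14): robot.camera('top')
a=snap('scene','s6')
for n in('s5','s6'): print(n,tip(n))
z=lambda n:cv2.resize(cv2.imread(f'pics/{n}.png')[115:175,145:195],(400,480),interpolation=cv2.INTER_CUBIC)
cv2.imwrite('pics/s6c.png',np.hstack([z('s5'),z('s6')]))
p=np.array([.4905,.0995,.15]);d=np.array([-.0998,.995,0])
for t in(-.12,-.05,0,.05): 
  P=p+d*.255*np.cos(t)+[0,0,.255*np.sin(t)];print(t,px('scene',P),(px('scene',P)-[145,115])*8)
print('band',(px('scene',p+d*.265)-[145,115])*8)
print(robot.get_obs()['time'],robot.get_obs()['ee_pos'])
```

```text
s5 (np.float64(166.93), np.float64(149.25), np.float64(12.0))
s6 (np.float64(165.44), np.float64(144.72), np.float64(34.0))
-0.12 [167.1 158.6] [176.8 348.8]
-0.05 [165.2 151.2] [161.6 289.6]
0 [164.  146.1] [152.  248.8]
0.05 [163. 141.] [144. 208.]
band [133.6 223.2]
8.1 [0.48513632 0.18668284 0.17431267]
```

View pics/s6c.png

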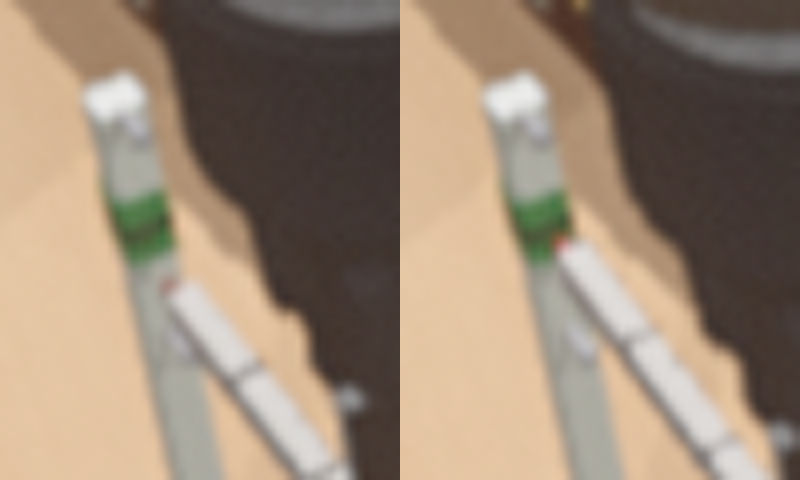

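The red tip now sits against the green band (right crop 160,243). Relative to the stop at -0.12, the tilt is about -0.005 or less. I'll withdraw straight up and check with the beam fully free.

step_arm([
  {"dp":[0,0,-2],"spin":0,"jaw":52},
  {"dp":[0,0,-5],"spin":0,"jaw":52},
  {"dp":[0,0,-9],"spin":0,"jaw":52},
  {"dp":[0,0,-13],"spin":0,"jaw":52},
  {"dp":[0,0,-13],"spin":0,"jaw":52},
])

```text
time: 8.6
ee_pos: [0.4878, 0.1878, 0.3109]
eef_rot: [-3.137, -0.012, 0.101]
force: [1.0, 0.1, -0.7]
gripper_width: 0.521
```

step_arm([
  {"dp":[-5,0,0],"spin":0,"jaw":52},
  {"dp":[-10,0,0],"spin":0,"jaw":52},
  {"dp":[-13,0,0],"spin":0,"jaw":52},
  {"dp":[-13,0,0],"spin":0,"jaw":52},
  {"dp":[-13,0,0],"spin":0,"jaw":52},
])

```text
time: 9.1
ee_pos: [0.3555, 0.1738, 0.3047]
eef_rot: [-3.141, -0.001, 0.101]
force: [-0.4, 1.0, -0.3]
gripper_width: 0.518
```

Run:
```python
from h import *
for i in range(20): robot.camera('top')
a=snap('scene','s7')
for n in('s6','s7'): print(n,tip(n))
z=cv2.resize(cv2.imread('pics/s7.png')[115:175,145:195],(400,480),interpolation=cv2.INTER_CUBIC)
cv2.imwrite('pics/s7c.png',np.hstack([z,cv2.resize(a[100:300,130:296,::-1],(400,480))]))
print(robot.get_obs()['time'],robot.get_obs()['ee_pos'])
for r in robot.spot_point('spare_jar','scene')[:2]: print(w('scene',r['at']),r['confidence'])
for r in robot.spot_point('poise_grip','scene')[:1]: print(w('scene',r['at']),r['confidence'])
```

```text
s6 (np.float64(165.44), np.float64(144.72), np.float64(34.0))
s7 (np.float64(165.4), np.float64(144.7), np.float64(34.5))
10.15 [0.35579571 0.17371371 0.30435854]
[0.5707 0.1635 0.0008] 0.83
[0.4845 0.1817 0.1878] 0.82
```

View pics/s7c.png

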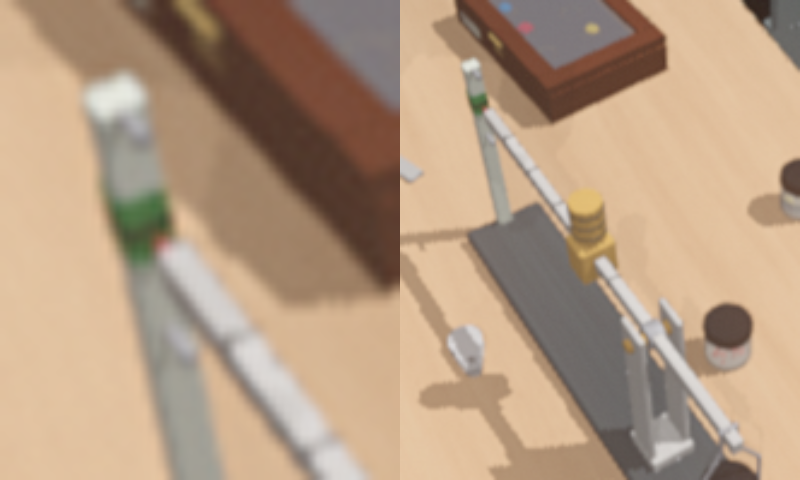

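```bash
python3 -c "
from h import *
print(robot.close_job())"
```

```text
the job is handed in; nothing more can be done
None
```

I slid the poise inward in four pushes with one finger, never gripping it, until the beam hung level by itself. Then I lifted the gripper clear, backed it off and handed the job in at about 10 s of the 56 s allowed.

**Last checks, with the arm clear:**
- **Tip:** the red tip sits opposite the green band, towards its lower half as the camera sees it. Its pixel row was unchanged from before I withdrew (144.7), so the beam is steady.
- **Tilt:** measured from the known -0.12 rad stop, it is 0 to -0.005 rad, or about 1.5 mm of poise travel at most.
- **Poise:** the grip was found about 83 mm from the pivot, at a height of 188 mm. Level should give 186 mm.
- **Spare jar:** it was found within about 2 mm of where it started, which is inside the measuring error.

**Disagreement:** a rougher check against the post's projected position gave +0.013 rad. That same projection was also off at the known stop, so I trusted the stop-based figure.

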